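# Shut and lock the power-pack cover of a tasting-stall warming plate

## Task

Swing the open metal cover of the warming plate's power-pack bay fully shut, then push its sprung wing stud in just as far as it needs to come free and turn it a quarter turn clockwise, so that it stays locked when you let go. Feel for the depth and do not lean on the machine: never press it down with more than 20 N nor wrench the wing with more than 0.3 N m. Leave the jar, the bottle and the bowl standing where they are.

Things in the scene. Friction and masses are not known exactly. Their poses are not given: they have to be found in the camera images.
- warmer: Warming plate: steel box 260 (x) by 330 (y) by 85 mm high, fixed to the table. Origin: centre of its underside. z up; its front, with a round black dial, faces its -x. A dark warming plate fills the +y two thirds of the top (highest point 89 mm); the open power-pack bay is the strip along its -y side.
- cover_hinge (a point): Mid point of the cover's hinge line, level with the cover's upper face when shut (88 mm above the table). Axes are the cover's and swing with it: x along the hinge line, -y from hinge to free edge, z square out of the upper face. The cover is an aluminium plate 226 (x) by 110 (y) by 3 mm, hinged along its +y edge.
- cover_corner (a point): Point on the cover's upper face, 65 mm to -x of the stud's axis and 95 mm from the hinge line (15 mm in from the free edge): bare plate, a good place to push the cover down. Axes as the cover's.
- cover (a joint): Angle of the cover, rad: 0 fully shut (lying flat), grows as the free edge rises. Starts 0.6 to 1.1. Its stiff hinge stays where it is left; it takes about 2 to 3 N at the free edge to move it down.
- wing (a point): Centre of the steel wing of the stud: upright grip 36 mm long (x), 10 thick (y), 26 high (z). At its foot, 13 mm below this point, is the top of a round collar, 44 mm across, 5 thick, that fingertips can push on. The stud's axis is z through this point, 70 mm from the hinge line, mid-length of the cover, moving with it; stud out, this point is 36 mm above the cover's upper face.
- stud (a joint): Push of the stud into the cover, m: 0 sprung fully out; spring 2.5 N plus 0.3 N per mm. It is free to turn only within a 2.5 mm band of depth that begins 3 to 13 mm in (differs per unit, cannot be seen): shallower it is blocked, deeper it is caught in a notch, 2 mm above a hard bottom (4.5 mm past the band's start). Turned a quarter and let go, it rises to 2 mm short of the band: locked.
- turn (a joint): Turn of the stud, rad, clockwise from above: about 0 (within 0.08) at the start, wing parallel to the hinge line; stop at 1.6, wing square to the hinge line. With the cover shut it is blocked at about 0.15 unless the stud is in its free band of depth. It drops into its lock only from 1.42 up; turning drag is below 0.1 N m. The wing's own angle is this plus joint twist.
- twist (a joint): Give in the rubber bush between wing and stud, rad: 0 unloaded, 1.5 N m per rad, clockwise positive. It shows how hard the wing is being twisted: 0.2 rad is 0.3 N m.
- feet (a joint): How far the machine is pressed down on its rubber feet, m: 0 unloaded, 20 N per mm (20 N gives 0.001).
- jar: Squat green glass jar, 80 mm across, 110 mm high; origin at the centre of its underside. Bystander.
- oil: Green glass oil bottle, 60 mm across, 170 mm high; origin at the centre of its underside. Bystander.
- bowl: White bowl, 110 mm across, 50 mm high; origin at the centre of its underside. Bystander.

How it is judged:
On the way, in this order (a step that is already met when the one before it is completed fails the run):
1. the cover is shut (value of joint cover below 0.03 rad), for 0.2 s.
2. the stud is turned a quarter turn with the cover shut (value of joint turn above 1.4 rad and value of joint cover below 0.03 rad), for 0.1 s.
At the end, for the whole second after the job is handed in: The cover is shut (below 0.03 rad), the stud is turned to at least 1.42 rad and held in by its lock (0.4 to 12.5 mm in), still, with the hand off it; jar, bottle and bowl upright (within 0.1 rad) and within 20 mm of where they stood (value of joint cover below 0.03 rad and value of joint turn between 1.42 and 1.7 rad and value of joint stud between 0.0004 and 0.0125 m and velocity of joint turn below 0.05 rad/s and contact force between the fingers and warmer below 0.1 N and angle between each of jar, oil, bowl's own z axis and vertical below 0.1 rad and distance of each of jar, oil, bowl from where it was at the start of the episode below 0.02 m); the robot touches nothing.
It fails at once if the wing is wrenched with more than 0.3 N m (twist beyond 0.2 rad either way) (value of joint twist above 0.2 rad or value of joint twist below -0.2 rad).
It fails at once if the machine is pressed down with more than 20 N (feet squashed beyond 1 mm) (value of joint feet above 0.001 m).
It fails at once if the jar, the bottle or the bowl is knocked over or pushed more than 20 mm (angle between any of jar, oil, bowl's own z axis and vertical above 0.5 rad or distance of any of jar, oil, bowl from where it was at the start of the episode above 0.02 m).
It also fails if it takes over 64 s, if anything falls off the work surface, if the arm or the gripper's body presses on something with over 40 N, if the wrist force passes 120 N, or if a joint passes its speed limit or range.

## Robot

A 7-joint arm with a two-finger parallel gripper is mounted at the origin on the work surface. World frame = base frame: x ahead of the robot, y to its left, z up, the work surface at z = 0. Lengths are in m, angles in rad, forces in N, time in s.
With the tool pointing down it reaches from about 0.4 to 0.85 m from the base axis. Payload 10.4 kg.
Tool frame: the origin (TCP) lies at the very end of the fingers, on their centre line; the grasp point (between the pads) lies 19 mm behind it (r.pinch_z is the distance from the TCP to the grasp point, in m); z points along the fingers, y is the line along which they close (so a half turn about z gives the same grasp; the last joint's range is limited). The gripper opens to 87 mm and grips with 3 to 60 N. Pads are 19 mm wide; open, the fingers measure 117 mm over their backs; the gripper's body (75 mm by 190 mm) begins 51 mm behind the grasp point.
Start: joints at [-1.168, 0.332, -0.065, 1.46, 0.022, 1.35, -0.088], TCP at [0.258, 0.569, 0.223] pointing down, gripper open.
Joint ranges: [-2.6, 2.6], [-0.5, 2.12], [-1.47, 1.34], [0.16, 2.42], [-1.27, 4.41], [0.06, 2.06], [-2.6, 2.6]. Speed limits (rad/s): [2.22, 2.22, 2.79, 2.79, 3.14, 3.14, 3.14].

## Interface

Orientations are given as a unit quaternion [x, y, z, w].
In Python, from bench import sensors, vision, r gives the robot as it stands.
- The arm moves only by the shell command python3 -m crank 'ROWS' [OPENING] [FORCE]. ROWS is JSON, a list of rows, each a list of 2 entries, a list of its own where there are three numbers: the shift along the tool's x, y, z normalised to -1 to 1, where 1 is 3 cm, then the turn about the tool's z normalised to -1 to 1, where 1 is 8 degrees. A call has 1 to 12 rows; each row shifts and turns the commanded pose from where the row before left it, along the tool's axes as they then stand; what a row does not reach is not made up. A row lasts 1/8 s, in which the tool goes at most 62.5 mm and 10.7 degrees, less where a joint would pass 70% of its speed; a pose out of reach is approached as far as the arm can. A call with a number of a shift or a turn outside -1 to 1 is refused whole. A call with a gripper value outside its range is refused whole. OPENING is the opening, from 0 (shut) to 1 (fully open), set as the call begins (- or left out, the last holds). The fingers move at their own pace and stop on an object; FORCE is the grip in N (left out, the last holds). Time passes only in rows, so rows that do not move let the fingers close. It gives the time, the measured TCP pose, the force, the opening and the grip force at its end, in the units of the state.
- sensors.read_state(): the state, without advancing time (a new reading comes with each control period).
- vision.camera(name): name is "scene" or "side" or "wrist"; returns the picture (384x512x3 uint8, red, green, blue); there is no depth.
- vision.camera_model(name): a dict with "vertical_fov" (degrees; the focal length in pixels is half the picture's height over the tangent of half this angle, whatever the lens; pixels are square), "cx", "cy" (the principal point, pixels), "camera_from_world" (4x4, takes a point from world to camera coordinates); the wrist camera has in their place "hand_eye" (4x4, takes a point from camera to tool coordinates, whose origin is the TCP and whose axes are the flange's). Camera axes: x right, y down, z forward; pixel columns grow to the right and rows downward; lengths in m; the calibration is good to about 2 mm. The wrist camera is an equidistant fisheye: a pixel r from the principal point sees the ray r / f radians off the axis. A picture is of the moment at which its call begins: read the wrist's pose just before it. camera_model takes no time and is no camera call.
- r.close_job(): hands the job in; it is judged then, once.
The state is a dict: "time": time; "joint_positions": joint angles; "joint_vel": joint speeds; "joint_torque": joint torques, N m; "ee_pos": TCP position; "eef_rot": TCP orientation; "ft_force": force on the tool from outside, world axes, zero at the start; "torque": the same for the moment, N m; "width": finger opening in m; "grip_force": force on a finger pad.
Only numpy, scipy, OpenCV 4.12 (cv2) and the standard library are available. Lean on these libraries where they do the work, as an engineer would, in place of code of your own. Each camera call takes 0.05 s, during which the arm holds its last target. There are 200 camera calls.

## Working session

There is one attempt and no reset: what is moved stays moved. The work goes in short steps, Python scripts to look and compute and a shell command to move; the robot and the scene stay as the last step left them, time stands still between calls to the robot, and variables do not carry over. Pictures are saved under pics/ and viewed, at most 10 in all, crops included, and the job is handed in when it is done.

```bash
mkdir -p pics; ls
python3 - <<'E'
from bench import sensors, vision, r
import cv2,numpy as np
s=sensors.read_state();print(s)
a=vision.camera("scene");b=vision.camera("side")
cv2.imwrite("pics/scene0.png",a[:,:,::-1]);cv2.imwrite("pics/side0.png",b[:,:,::-1])
for n in("scene","side","wrist"):print(n,vision.camera_model(n))
E
```

```text
pics
{'time': 0.0, 'joint_positions': array([-1.16762783,  0.33287977, -0.06467678,  1.46096171,  0.02155972,
        1.34989028, -0.08849892]), 'joint_vel': array([ 0.00124005,  0.00247207,  0.00032576,  0.00087476,  0.00077865,
       -0.0015076 ,  0.00052429]), 'joint_torque': array([-2.07395010e-04, -6.23271060e+01,  2.43762141e-02, -3.89878964e+01,
       -6.12819172e-02,  4.00708860e-02,  1.47834317e-04]), 'ee_pos': array([0.25798064, 0.56883816, 0.2217392 ]), 'eef_rot': array([ 2.11283918e-01,  9.77424464e-01, -7.10117432e-04, -1.35213608e-04]), 'ft_force': array([0.02117125, 0.75817314, 0.01892193]), 'torque': array([-0.00604974,  0.02275061, -0.04068637]), 'grip_force': 0.0, 'width': 0.08699562750532877}
scene {'vertical_fov': 44.15082092979504, 'cx': 257.3485028776999, 'cy': 191.22623695897067, 'camera_from_world': array([[ 0.72037987,  0.69353885,  0.00752991, -0.49784554],
       [ 0.54956519, -0.56414383, -0.61621412, -0.25390962],
       [-0.42312048,  0.44804642, -0.78754267,  1.43312611],
       [ 0.        ,  0.        ,  0.        ,  1.        ]])}
side {'vertical_fov': 57.12912468754975, 'cx': 257.7979958390466, 'cy': 189.26799259310323, 'camera_from_world': array([[-0.86074371, -0.50899605,  0.00657878,  0.57982386],
       [-0.29705271,  0.49175539, -0.81849638,  0.24492787],
       [ 0.41337628, -0.70646986, -0.57447402,  0.5728812 ],
       [ 0.        ,  0.        ,  0.        ,  1.        ]])}
wrist {'vertical_fov': 65.70646984690485, 'cx': 256.77750640465905, 'cy': 193.26983777869958, 'hand_eye': array([[-6.36157232e-04, -9.56328092e-01, -2.92294674e-01,
         8.18298338e-02],
       [ 9.99999519e-01, -3.90076472e-04, -9.00173219e-04,
         5.63253870e-04],
       [ 7.46843661e-04, -2.92295106e-01,  9.56327880e-01,
        -1.63349414e-01],
       [ 0.00000000e+00,  0.00000000e+00,  0.00000000e+00,
         1.00000000e+00]])}
```

View pics/scene0.png

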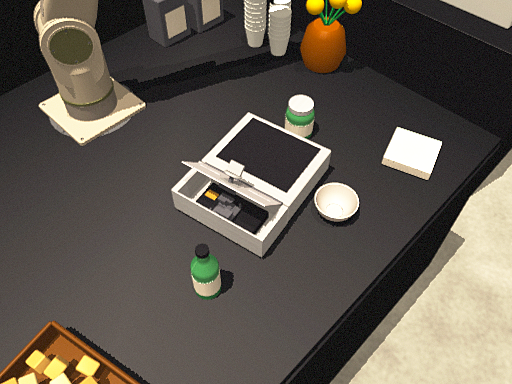

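View pics/side0.png

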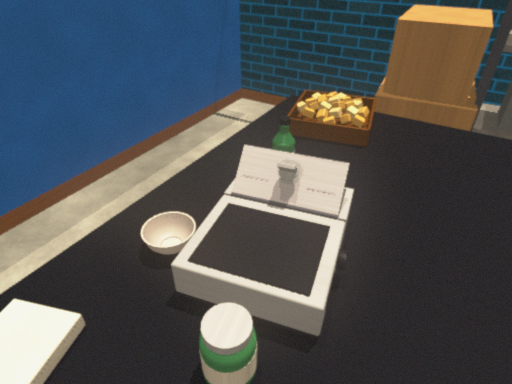

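The scene view shows the warmer with top corners at about (250,117), (330,153), (262,243) and (175,193), and the open cover edge-on. The side view shows the cover's upper face, with free-edge corners at (241,149) and (347,162) and the wing at (288,168). The warmer's near corners there are (180,265) and (322,305).

```bash
cat > h.py <<'E'
import numpy as np
from bench import sensors, vision, r
from scipy.spatial.transform import Rotation as R
def proj(n,P):
    m=vision.camera_model(n);f=192/np.tan(np.radians(m["vertical_fov"])/2)
    c=(np.c_[P,np.ones(len(P))]@m["camera_from_world"].T)[:,:3]
    return np.c_[m["cx"]+f*c[:,0]/c[:,2],m["cy"]+f*c[:,1]/c[:,2]]
def plane(n,uv,z):
    m=vision.camera_model(n);f=192/np.tan(np.radians(m["vertical_fov"])/2)
    T=np.linalg.inv(m["camera_from_world"]);uv=np.atleast_2d(uv)
    d=np.c_[(uv[:,0]-m["cx"])/f,(uv[:,1]-m["cy"])/f,np.ones(len(uv))]@T[:3,:3].T
    o=T[:3,3];return o+d*((z-o[2])/d[:,2])[:,None]
def tool():
    s=sensors.read_state();return s,R.from_quat(s["eef_rot"]).as_matrix(),np.array(s["ee_pos"])
E
python3 - <<'E'
from h import *
from scipy.optimize import least_squares
A=plane("scene",[(250,117),(330,153),(262,243),(175,193)],.085);print(A.round(3))
print(np.linalg.norm(A-np.roll(A,-1,0),axis=1))
B=plane("side",[(180,265),(322,305)],.085);print(B.round(3))
# loc: (-x,+y),( +x,+y),(+x,-y),(-x,-y)
L=np.array([(-.13,.165),(.13,.165),(.13,-.165),(-.13,-.165)])
def rot(t):return np.array([[np.cos(t),-np.sin(t)],[np.sin(t),np.cos(t)]])
f=lambda p:np.r_[(L@rot(p[2]).T+p[:2]-A[:,:2]).ravel(),(L[[1,0]]@rot(p[2]).T+p[:2]-B[:,:2]).ravel()]
q=least_squares(f,[*A[:,:2].mean(0),0]);p=q.x;print(p,q.fun.round(4))
c=plane("side",[(180,265)],.085)
# bay: cover free-edge at angle a: hinge local y unknown h
uv=np.array([(241,149),(347,162)])
def cov(a,h,X):return np.c_[rot(p[2])@0+0] 
def pts(a,h):
    P=[]
    for x in(.113,-.113):
        l=rot(p[2])@np.array([x,h-.11*np.cos(a)])+p[:2];P.append([*l,.088+.11*np.sin(a)])
    return np.array(P)
g=lambda k:(proj("side",pts(*k))-uv).ravel()
k=least_squares(g,[.85,-.045]);print(k.x,k.fun)
E
```

```text
[[ 0.434  0.238  0.085]
 [ 0.673  0.286  0.085]
 [ 0.734 -0.03   0.085]
 [ 0.489 -0.074  0.085]]
[0.24404984 0.32174762 0.24813749 0.31643204]
[[0.651 0.293 0.085]
 [0.418 0.246 0.085]]
[0.57753947 0.10574018 0.20207246] [-0.0165  0.0036 -0.0011  0.0078  0.0044  0.0005 -0.006  -0.0082  0.0204
  0.0006 -0.0013 -0.0042]
[ 0.68778034 -0.04173298] [ 0.57996772 -2.62137098 -1.34424068  2.25545207]
```

```bash
python3 -m crank '[[[0,0,-1],0],[[-1,-0.82,-0.2],0],[[-1,-0.82,-0.2],0],[[-1,-0.82,-0.2],0],[[-1,-0.82,-0.2],0],[[-1,-0.82,-0.2],0],[[-1,-0.82,-0.2],0],[[-1,-0.82,-0.2],0],[[-1,-0.82,-0.2],0],[[-1,-0.82,0],0],[[-1,-0.82,0],0],[[-1,-0.82,0],0]]' 0 20
python3 -m crank '[[[-1,-0.82,0],0],[[-1,-0.82,0],0],[[-1,-0.82,0],0],[[-1,-0.82,0],0],[[-1,-0.82,0],0],[[-1,-0.82,0],0],[[0,0,0],-1],[[0,0,0],-1],[[0,0,0],-1],[[0,0,0],-1],[[0,0,0],-0.5],[[0,0,0],0]]'
python3 - <<'E'
from h import *
import cv2
s,M,p=tool();print(p,M.round(3),s["ft_force"],s["time"])
a=vision.camera("wrist");cv2.imwrite("pics/w1.png",a[:,:,::-1])
E
```

```text
time: 1.6
ee_pos: [0.4472, 0.1852, 0.3003]
eef_rot: [0.211, 0.977, -0.0, -0.0]
ft_force: [0.4, 0.3, -0.3]
width: 0.0005
grip_force: 0.0
time: 3.1
ee_pos: [0.5497, -0.0223, 0.3002]
eef_rot: [-0.101, 0.995, 0.0, -0.0]
ft_force: [0.2, -0.2, -0.2]
width: 0.0002
grip_force: 0.0
[ 0.54969958 -0.02229784  0.30022566] [[-0.98  -0.201 -0.001]
 [-0.201  0.98   0.   ]
 [ 0.001  0.    -1.   ]] [ 0.16691978 -0.18318018 -0.22418943] 3.1
```

View pics/w1.png

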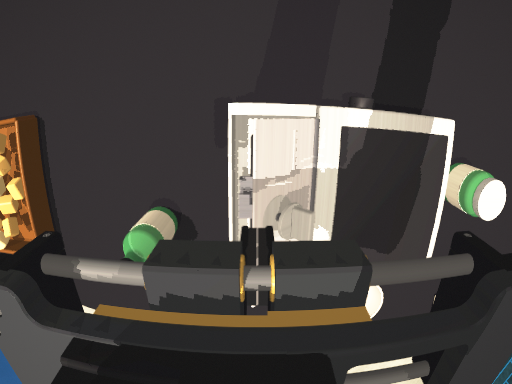

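The wrist view shows the warmer's front edge corners at (229,104) and (453,122). The cover's -x end runs from the free edge at about (252,120) to the hinge at about (314,118), and the wing is at about (296,222).

```bash
cat >> h.py <<'E'
def wray(uv,M,p):
    m=vision.camera_model("wrist");f=192/np.tan(np.radians(m["vertical_fov"])/2);H=m["hand_eye"]
    uv=np.atleast_2d(uv)-[m["cx"],m["cy"]];t=np.linalg.norm(uv,axis=1)/f
    d=np.c_[uv/np.linalg.norm(uv,axis=1)[:,None]*np.sin(t)[:,None],np.cos(t)]
    return p+M@H[:3,3],d@(M@H[:3,:3]).T
def wplane(uv,z,M,p):
    o,d=wray(uv,M,p);return o+d*((z-o[2])/d[:,2])[:,None]
E
python3 - <<'E'
from h import *
s,M,p=tool()
A=wplane([(229,104),(453,122),(318,118),(233,240)],.086,M,p);print(A.round(4))
v=A[1]-A[0];print(np.hypot(*v[:2]),np.arctan2(-v[0],v[1]))
y=np.arctan2(-v[0],v[1]);c,sn=np.cos(y),np.sin(y)
ctr=A[0][:2]+np.array([c*.13-sn*.165,sn*.13+c*.165]);print("ctr",ctr)
print("hinge loc",np.array([[c,sn],[-sn,c]])@(A[2][:2]-ctr))
for z in(.14,.15,.16,.17): 
  q=wplane([(252,120)],z,M,p)[0];print(z,np.array([[c,sn],[-sn,c]])@(q[:2]-ctr), "a",np.arcsin((z-.088)/.11))
for z in(.14,.15,.16,.17):
  q=wplane([(296,222)],z,M,p)[0];print(z,np.array([[c,sn],[-sn,c]])@(q[:2]-ctr))
E
```

```text
[[ 0.4749 -0.0721  0.086 ]
 [ 0.418   0.2463  0.086 ]
 [ 0.4689  0.0419  0.086 ]
 [ 0.657  -0.0338  0.086 ]]
0.3233951494181803 0.1769091491901381
ctr [0.57386724 0.11321381]
hinge loc [-0.11587633 -0.05172161]
0.14 [-0.11270512 -0.13486181] a 0.49238314027599306
0.15 [-0.11320233 -0.13470928] a 0.5987814765302566
0.16 [-0.11369954 -0.13455674] a 0.7135812312903126
0.17 [-0.11419675 -0.13440421] a 0.8412165122189128
0.14 [ 0.00425137 -0.08055012]
0.15 [ 0.00014085 -0.08207552]
0.16 [-0.00396966 -0.08360092]
0.17 [-0.00808018 -0.08512631]
```

```bash
python3 -m crank '[[[0.5,0.6,0],0],[[0,0,1],0],[[0,0,1],0],[[0,0,1],0],[[0,0,1],0],[[0,0,0.5],0],[[0,0,0],0],[[0,0,0],0]]'
python3 -m crank '[[[0,-0.1,0.15],0],[[0,-0.1,0.15],0],[[0,-0.1,0.17],0],[[0,-0.1,0.17],0],[[0,0,0],0]]'
```

```text
time: 4.15
ee_pos: [0.5322, -0.0077, 0.1667]
eef_rot: [-0.101, 0.995, 0.0, 0.001]
ft_force: [0.6, 0.1, 0.1]
width: 0.0008
grip_force: 0.0
time: 4.78
ee_pos: [0.5337, -0.0198, 0.1458]
eef_rot: [-0.101, 0.995, -0.0, -0.0]
ft_force: [0.4, 0.4, 0.3]
width: 0.0005
grip_force: 0.0
```

```bash
python3 -m crank '[[[0,0,0.2],0],[[0,0,0.2],0],[[0,0,0.2],0]]'
python3 -m crank '[[[0,-0.05,0.2],0],[[0,-0.05,0.2],0],[[0,-0.05,0.2],0]]'
```

```text
time: 5.15
ee_pos: [0.534, -0.0194, 0.1279]
eef_rot: [-0.101, 0.995, 0.0, 0.0]
ft_force: [0.2, -0.8, 2.2]
width: 0.0002
grip_force: 0.8
time: 5.52
ee_pos: [0.5349, -0.0241, 0.1099]
eef_rot: [-0.101, 0.995, -0.0, -0.0]
ft_force: [1.5, -0.2, 1.0]
width: 0.0004
grip_force: 0.8
```

```bash
python3 -m crank '[[[0,-0.03,0.2],0],[[0,-0.03,0.2],0],[[0,-0.03,0.15],0],[[0,0,0.05],0]]'
python3 -m crank '[[[0,0,0.05],0],[[0,0,0.03],0],[[0,0,0],0]]'
```

```text
time: 6.02
ee_pos: [0.5353, -0.0264, 0.092]
eef_rot: [-0.101, 0.995, 0.0, -0.0]
ft_force: [-0.6, -0.2, 1.6]
width: 0.0005
grip_force: 0.6
time: 6.4
ee_pos: [0.5354, -0.0265, 0.0899]
eef_rot: [-0.101, 0.995, 0.0, -0.0]
ft_force: [0.9, 0.9, -0.3]
width: 0.0005
grip_force: 0.1
```

```bash
python3 -m crank '[[[0,0,0.05],0],[[0,0,0],0]]';python3 -m crank '[[[0,0,0.03],0],[[0,0,0],0]]'
```

```text
time: 6.65
ee_pos: [0.5355, -0.0264, 0.0884]
eef_rot: [-0.101, 0.995, 0.0, 0.0]
ft_force: [-0.1, -0.2, 1.2]
width: 0.0005
grip_force: 0.6
time: 6.9
ee_pos: [0.5355, -0.0264, 0.088]
eef_rot: [-0.101, 0.995, 0.0, 0.0]
ft_force: [-2.5, 0.1, 8.1]
width: 0.0005
grip_force: 3.9
```

```bash
python3 -m crank '[[[0,0,-0.3],0],[[0,0,-1],0],[[0,0,-1],0],[[0,0,-1],0],[[-0.9,0,-0.4],0],[[-0.9,0,0],0],[[-0.9,0,0],0],[[-0.9,0,0],0],[[0,0,0],0],[[0,0,0],0]]' 1 20
python3 - <<'E'
from h import *
import cv2
s,M,p=tool();print(p,s["ft_force"],s["time"]);np.savez("w2",M=M,p=p)
a=vision.camera("wrist");cv2.imwrite("pics/w2.png",a[:,:,::-1])
b=vision.camera("side");cv2.imwrite("pics/side2.png",cv2.resize(b[120:240,180:400,::-1],None,fx=3,fy=3))
E
```

```text
time: 8.15
ee_pos: [0.6408, -0.0051, 0.1986]
eef_rot: [-0.101, 0.995, -0.0, -0.0]
ft_force: [-1.2, -0.2, -0.3]
width: 0.0854
grip_force: 0.0
[ 0.64076762 -0.00509706  0.19857101] [-1.23116009 -0.24501007 -0.31337659] 8.15
```

View pics/w2.png

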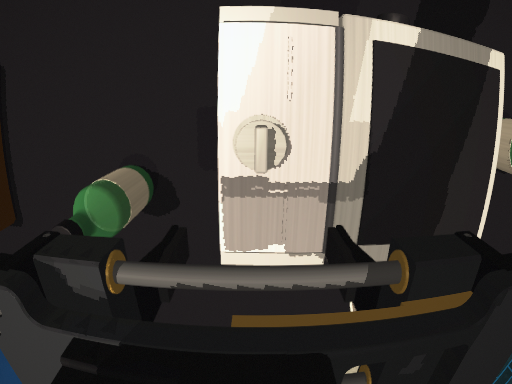

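The cover is lying flat. The wing is centred at about (262,148), upright in the picture and so parallel to the tool x axis. The collar is a circle centred at about (262,144).

Run:
```python
from h import *
d=np.load("w2.npz");M,p=d["M"],d["p"]
for uv,z in(((262,148),.137),((262,144),.109),((261,125),.137),((261.5,171),.137),((219,12),.086),((221,263),.086),((221,15),.088),((234,146),.107),((291,146),.107)):
  q=wplane([uv],z,M,p)[0]; print(uv,q.round(4),((q-p)@M/.03).round(2), (( q-p)@M).round(4))
import cv2
a=cv2.imread("pics/w2.png");cv2.imwrite("pics/w2c.png",cv2.resize(a[100:190,215:310],None,fx=6,fy=6,interpolation=cv2.INTER_CUBIC))
```

```text
(262, 148) [ 0.5921 -0.0099  0.137 ] [1.62 0.17 2.05] [0.0486 0.005  0.0616]
(262, 144) [ 0.5925 -0.0094  0.109 ] [1.6  0.18 2.99] [0.0481 0.0055 0.0896]
(261, 125) [ 0.575  -0.0142  0.137 ] [2.21 0.14 2.05] [0.0663 0.0043 0.0616]
(261.5, 171) [ 0.6098 -0.0066  0.137 ] [1.02 0.16 2.05] [0.0306 0.0047 0.0616]
(219, 12) [ 0.4793 -0.0726  0.086 ] [ 5.72 -1.12  3.76] [ 0.1717 -0.0337  0.1127]
(221, 263) [ 0.7276 -0.0255  0.086 ] [-2.7  -1.25  3.75] [-0.0811 -0.0374  0.1125]
(221, 15) [ 0.4826 -0.0697  0.088 ] [ 5.6  -1.05  3.69] [ 0.1679 -0.0316  0.1106]
(234, 146) [ 0.5993 -0.0326  0.107 ] [ 1.54 -0.62  3.05] [ 0.0461 -0.0186  0.0916]
(291, 146) [0.5893 0.0157 0.107 ] [1.54 1.02 3.05] [0.0462 0.0307 0.0916]
```

View pics/w2c.png

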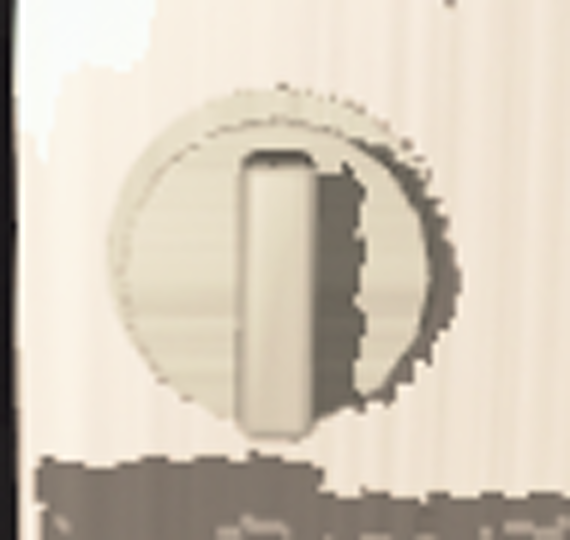

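```bash
python3 - <<'E'
from h import *
q=plane("scene",[(207,297),(202,247)],0);q[1]=plane("scene",[(202,247)],.17)[0]
print(q.round(3)); s,M,p=tool();print(s["joint_positions"].round(2),((q-[.5925,-.0095,0])@M).round(3))
E
python3 -m crank '[[[0.785,0.075,0],0],[[0.785,0.075,0],0],[[0,0,0.8],0],[[0,0,0.8],0],[[0,0,0.7],0],[[0,0,0.45],0],[[0,0,0],0]]'
```

```text
[[ 0.707 -0.178  0.   ]
 [ 0.69  -0.159  0.17 ]]
[-0.4   0.4   0.44  1.47 -0.17  1.31  1.83] [[-0.079 -0.189 -0.   ]
 [-0.066 -0.166 -0.17 ]]
time: 9.12
ee_pos: [0.5935, -0.0099, 0.1156]
eef_rot: [-0.101, 0.995, 0.0, -0.001]
ft_force: [-0.8, -0.5, 0.4]
width: 0.087
grip_force: 0.0
```

```bash
python3 -m crank '[[[0,0,0],0],[[0,0,0],0],[[0,0,0],0],[[0,0,0],0],[[0,0,0],0],[[0,0,0],0]]' 0 12
python3 -m crank '[[[0,0,0.05],0],[[0,0,0.05],0],[[0,0,0],0]]'
python3 - <<'E'
from h import *
s=sensors.read_state();print(s["torque"],s["ft_force"],s["ee_pos"])
E
```

```text
time: 9.88
ee_pos: [0.5942, -0.0098, 0.116]
eef_rot: [-0.101, 0.995, 0.0, -0.0]
ft_force: [-0.5, 0.1, 0.8]
width: 0.0353
grip_force: 0.0
time: 10.25
ee_pos: [0.5943, -0.0112, 0.1129]
eef_rot: [-0.101, 0.995, -0.001, 0.0]
ft_force: [1.4, -3.0, -2.0]
width: 0.01
grip_force: 12.0
[-0.78904031 -0.40908198 -0.02989484] [ 1.44543463 -2.98366723 -1.9527896 ] [ 0.59431869 -0.01115279  0.11289385]
```

```bash
cat > st.py <<'E'
from h import *
s,M,p=tool();print("z",p[2].round(5),"yaw",np.arctan2(M[1,0],M[0,0]).round(4),"Tz",s["torque"][2].round(3),"F",s["ft_force"].round(1))
E
python3 -m crank '[[[0,-0.05,0.05],0],[[0,0,0],0]]'|grep width;python3 st.py
python3 -m crank '[[[0,0,0],0.5],[[0,0,0],0.5],[[0,0,0],0]]'|grep width;python3 st.py
python3 -m crank '[[[0,0,0],0.25],[[0,0,0],0]]'|grep width;python3 st.py
```

```text
width: 0.0102
z 0.11152 yaw -2.9391 Tz -0.019 F [-0.7 -1.6  2.3]
width: 0.0102
z 0.11158 yaw -3.0782 Tz -0.011 F [-0.7 -1.8  2. ]
width: 0.0098
z 0.11155 yaw -3.1136 Tz -0.032 F [-1.3 -1.4  2.8]
```

```bash
python3 -m crank '[[[0,0,0],0.25],[[0,0,0],0]]'|grep width;python3 st.py
python3 -m crank '[[[0,0,0],0.25],[[0,0,0],0]]'|grep width;python3 st.py
```

```text
width: 0.0098
z 0.11154 yaw 3.1341 Tz 0.051 F [-1.5 -0.8  2.9]
width: 0.0098
z 0.11153 yaw 3.0992 Tz 0.107 F [-1.7 -0.3  2.4]
```

```bash
python3 -m crank '[[[0,0,0.033],0.25],[[0,0,0],0]]'|grep width;python3 st.py
for i in 1 2; do python3 -m crank '[[[0,0,0.033],0],[[0,0,0],0]]'|grep xx;python3 st.py; done
```

```text
width: 0.0097
z 0.11074 yaw 3.0635 Tz 0.148 F [-2.8 -0.8  5. ]
z 0.10978 yaw 3.064 Tz 0.173 F [-2.3  0.1  5.6]
z 0.10882 yaw 3.0639 Tz 0.132 F [-3.7 -0.2  5.5]
```

```bash
for i in 1 2 3; do python3 -m crank '[[[0,0,0.033],0],[[0,0,0],0]]'|grep xx;python3 st.py; done
```

```text
z 0.10785 yaw 3.064 Tz 0.182 F [-3.8  0.1  4. ]
z 0.10688 yaw 3.064 Tz 0.158 F [-2.2 -0.5  6.1]
z 0.1059 yaw 3.064 Tz 0.057 F [-3.9  0.2  6. ]
```

```bash
python3 -m crank '[[[0,0,0.02],0.25],[[0,0,0],0]]'|grep xx;python3 st.py
for i in 1 2; do python3 -m crank '[[[0,0,0],0.5],[[0,0,0],0]]'|grep xx;python3 st.py; done
```

```text
z 0.10542 yaw 3.0286 Tz 0.171 F [-3.6  0.7  7. ]
z 0.10542 yaw 2.9584 Tz 0.278 F [-3.3 -1.8  6.9]
z 0.10543 yaw 2.8887 Tz 0.328 F [-1.3 -0.8  6.8]
```

```bash
python3 -m crank '[[[0,0,0],-0.5],[[0,0,0],-0.3],[[0,0,0],0]]'|grep width;python3 st.py; ls
```

```text
width: 0.0102
z 0.10545 yaw 3.0018 Tz 0.142 F [-3.  -0.5  5.7]
h.py
pics
st.py
w2.npz
```

```bash
python3 -m crank '[[[0,0,0],0],[[0,0,0],0]]'|grep xx;python3 st.py
for i in 1 2 3; do python3 -m crank '[[[0,0,0.017],0],[[0,0,0],0]]'|grep xx;python3 st.py; python3 -m crank '[[[0,0,0],0]]'|grep xx;python3 st.py; done
```

```text
z 0.10546 yaw 3.0012 Tz 0.118 F [-1.6 -0.4  6.2]
z 0.10521 yaw 3.0011 Tz 0.167 F [-3.7 -0.9  9.3]
z 0.1052 yaw 3.0011 Tz 0.198 F [-2.9 -1.2  9.1]
z 0.10465 yaw 3.0012 Tz 0.156 F [-2.8  0.6  8.4]
z 0.10464 yaw 3.0011 Tz 0.226 F [-4.  -0.7  7.7]
z 0.10406 yaw 3.0012 Tz 0.153 F [-2.7 -1.   7.7]
z 0.10405 yaw 3.0012 Tz 0.181 F [-2.2 -0.4  7.9]
```

```bash
for i in 1 2 3; do python3 -m crank '[[[0,0,0.017],0],[[0,0,0],0]]'|grep xx;python3 st.py; python3 -m crank '[[[0,0,0],0]]'|grep xx;python3 st.py; done
```

```text
z 0.10355 yaw 3.0012 Tz 0.159 F [-3.6 -0.7  8.2]
z 0.10354 yaw 3.0012 Tz 0.188 F [-3.  -0.3  7.5]
z 0.10302 yaw 3.0012 Tz 0.197 F [-2.7 -0.4  7.1]
z 0.10301 yaw 3.0012 Tz 0.133 F [-3.2 -0.3  7.4]
z 0.10212 yaw 3.0011 Tz -0.025 F [-0.1  0.2  4.4]
z 0.1021 yaw 3.0015 Tz -0.022 F [-1.2 -0.1  4.9]
```

```bash
python3 -m crank '[[[0,0,0.015],0.3],[[0,0,0],0]]'|grep xx;python3 st.py
for i in 1 2 ; do python3 -m crank '[[[0,0,0],0.4],[[0,0,0],0]]'|grep xx;python3 st.py; done
```

```text
z 0.10169 yaw 2.9593 Tz -0.007 F [-0.8  0.4  5.3]
z 0.10169 yaw 2.9041 Tz 0.02 F [ 0.8 -0.7  4.7]
z 0.10167 yaw 2.8482 Tz 0.041 F [-1.2  0.3  5.1]
```

```bash
for i in 1 2 ; do python3 -m crank '[[[0,0,0],0.5],[[0,0,0],0.5],[[0,0,0],0]]'|grep xx;python3 st.py; done
```

```text
z 0.10168 yaw 2.7085 Tz 0.025 F [-0.7 -0.4  5.8]
z 0.10168 yaw 2.5689 Tz 0.065 F [-0.2 -1.5  5.4]
```

```bash
for i in 1 2 ; do python3 -m crank '[[[0,0,0],0.5],[[0,0,0],0.5],[[0,0,0],0]]'|grep xx;python3 st.py; done
```

```text
z 0.10171 yaw 2.4293 Tz 0.03 F [ 0.1 -0.3  4.4]
z 0.10166 yaw 2.2898 Tz 0.04 F [-0.5  0.8  5. ]
```

```bash
for i in 1 2 3; do python3 -m crank '[[[0,0,0],0.5],[[0,0,0],0.5],[[0,0,0],0]]'|grep xx;python3 st.py; done
```

```text
z 0.10165 yaw 2.1502 Tz 0.052 F [ 1.  -0.1  5. ]
z 0.10166 yaw 2.0106 Tz 0.014 F [-0.3  0.5  4.1]
z 0.10165 yaw 1.871 Tz 0.041 F [ 0.4 -0.2  4.9]
```

Now small steps until the end stop is felt.

```bash
for i in 1 2 3 4; do python3 -m crank '[[[0,0,0],0.3],[[0,0,0],0]]'|grep xx;python3 st.py; done
```

```text
z 0.10168 yaw 1.8295 Tz 0.063 F [ 0.8 -0.1  6.1]
z 0.10167 yaw 1.7877 Tz 0.002 F [ 0.  -0.1  5.4]
z 0.10167 yaw 1.7458 Tz -0.018 F [0.2 0.2 5.3]
z 0.10166 yaw 1.704 Tz 0.086 F [ 0.9 -0.9  4.9]
```

```bash
for i in 1 2; do python3 -m crank '[[[0,0,0],0.25],[[0,0,0],0]]'|grep xx;python3 st.py;  python3 -m crank '[[[0,0,0],0]]'|grep xx;python3 st.py; done
```

```text
z 0.10167 yaw 1.6681 Tz 0.074 F [ 0.3 -0.3  5.8]
z 0.10167 yaw 1.6686 Tz 0.094 F [0.8 0.5 5.3]
z 0.10165 yaw 1.6332 Tz 0.163 F [ 0.3 -0.7  5.7]
z 0.10167 yaw 1.6337 Tz 0.067 F [ 0.2 -0.9  5.8]
```

```bash
for i in 1 2; do python3 -m crank '[[[0,0,0],0.2],[[0,0,0],0]]'|grep xx;python3 st.py;  python3 -m crank '[[[0,0,0],0]]'|grep xx;python3 st.py; done
```

```text
z 0.10165 yaw 1.6053 Tz 0.19 F [ 1.6 -0.5  5.5]
z 0.10166 yaw 1.6057 Tz 0.164 F [0.9 0.3 4.3]
z 0.10164 yaw 1.5773 Tz 0.197 F [-0.1 -0.3  5.3]
z 0.10165 yaw 1.5777 Tz 0.158 F [0.  0.4 4.7]
```

```bash
for i in 1 2 3; do python3 -m crank '[[[0,0,-0.03],0],[[0,0,0],0]]'|grep xx;python3 st.py; done; python3 -m crank '[[[0,0,0],-0.3],[[0,0,0],0]]'|grep xx;python3 st.py
```

```text
z 0.10256 yaw 1.5779 Tz 0.247 F [1.8 0.7 4.3]
z 0.10347 yaw 1.5779 Tz 0.183 F [ 1.  -0.7  4.8]
z 0.10418 yaw 1.5779 Tz 0.179 F [ 3.  -1.4  2.4]
z 0.1042 yaw 1.6196 Tz 0.124 F [ 4.2 -0.1  2.4]
```

```bash
python3 -m crank '[[[0,0,0],-0.3],[[0,0,0],0]]'|grep xx;python3 st.py
python3 -m crank '[[[0,0,-0.02],0],[[0,0,0],0],[[0,0,0],0],[[0,0,0],0]]' 0.6; python3 -m crank '[[[0,0,-0.5],0],[[0,0,-1],0],[[0,0,-1],0],[[0,-0.9,-1],0],[[0,-0.9,0],0],[[0,0,0],0],[[0,0,0],0]]'
python3 - <<'E'
from h import *
import cv2
s,M,p=tool();np.savez("w3",M=M,p=p)
w=vision.camera("wrist")
b=vision.camera("side");c=vision.camera("scene")
o=np.hstack([cv2.resize(x,(400,300)) for x in(w,c)]);o=np.vstack([o,cv2.resize(b[135:255,180:340],(800,300)) if 0 else np.hstack([cv2.resize(b,(400,300)),cv2.resize(b[130:220,230:350],(400,300))])])
cv2.imwrite("pics/end.png",o[:,:,::-1])
E
```

```text
z 0.10421 yaw 1.6606 Tz 0.023 F [ 5.2 -0.4  2.7]
time: 24.38
ee_pos: [0.5941, -0.0114, 0.1045]
eef_rot: [0.674, 0.738, -0.0, -0.0]
ft_force: [0.6, -0.2, 0.0]
width: 0.0421
grip_force: 0.0
time: 25.25
ee_pos: [0.5412, -0.0158, 0.2104]
eef_rot: [0.674, 0.739, 0.001, 0.0]
ft_force: [0.0, 0.1, 0.1]
width: 0.0523
grip_force: 0.0
```

View pics/end.png

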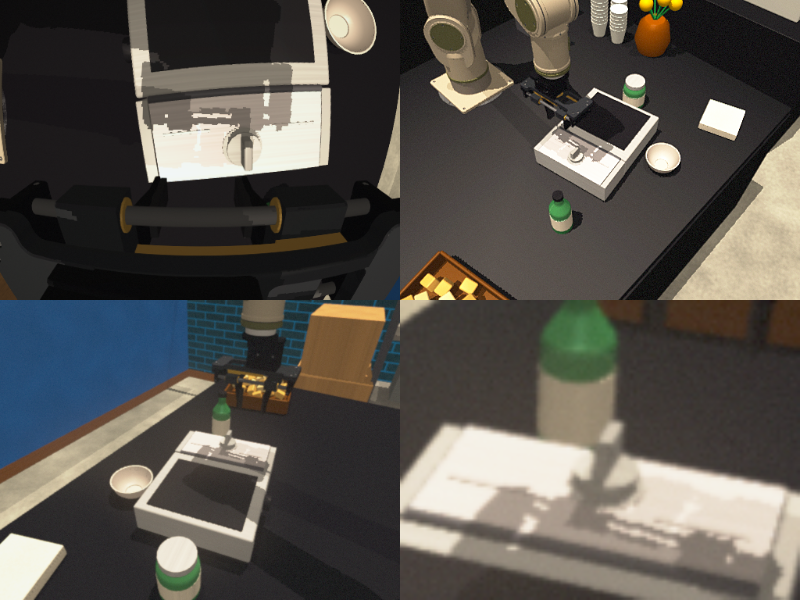

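The last view shows the cover flat, the wing square to the hinge line and the stud still held in. The jar, bottle and bowl are standing, and the hand is clear.

```bash
python3 -c "
from bench import r
print(r.close_job())"
```

```text
the job is handed in; nothing more can be done
None
```

I shut the cover, turned the stud a quarter turn to its stop and handed the job in; it looked locked in the final pictures, with the jar, bottle and bowl standing, but at a wrongly judged depth I over-turned the wing and the wrist read 0.33 N m, so the 0.3 N m limit may have been passed.

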